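# First in, first out: restock the spice lane

## Task

Restock the counter rack first-in-first-out: of the three lanes, find the one holding the larger flat-sided canister like the fresh one on the worktop, and bring that older canister forward in its lane until it stands against the front lip. Then set the fresh canister down upright directly behind it, under the overshelf and between the same guide wires, down flat on the lane floor. Do not drop or tip either canister, let go of both, and leave the other stock and the kitchen timer where they are.

Things in the scene. Friction and masses are not known exactly. Their poses are not given: they have to be found in the camera images.
- rack: Fixed steel counter rack. Origin on the worktop, midway along the lanes, under the middle lane; x runs along the lanes towards the back, y left, z up. Lane centre lines at y = -90, 0, +90 mm; flat lane floor at z = 14 mm. Base x -82 to +163, y -150 to +150 mm. Two rear posts at x = 145, y = +-140 mm with thin braces at x = 90 to 142, z = 220 to 300 mm.
- lip (a point): Middle lane's front end: on the lane floor at the inner face of the front lip (rack x = -76 mm; lip 20 mm high), same axes as the rack. Each lane is 152 mm long from lip to back stop wire (inner face at rack x = +76 mm) and lies between two 6 mm round guide wires, 57 mm apart inside, tops 25 mm above the lane floor, from rack x = -66 to +79 mm.
- overshelf_edge (a point): Middle of the overshelf's front edge (centre of a 10 mm rod at rack x = +35 mm, z = 305 mm; underside z = 300 mm). The wire overshelf runs from here 120 mm back, over the rear half of all lanes, 310 mm wide; a tape roll and two steel cups stand on it up to z = 375 mm. Above the front half of the lanes the space is open.
- old_canister_mid (a point): Centre of the older spice canister, standing at the rear of any one of the three lanes. White flat-sided plastic with black lid: 64 mm long (its x, along the lane), 50 mm wide (its y, across the flats), 84 mm high, rounded edges; white body 68 mm high, lid 2 mm smaller each side. Point 42 mm above its underside. 0.15 to 0.31 kg.
- new_canister_mid (a point): Centre of the fresh canister, identical (x along 64 mm, y across the 50 mm flats, point 42 mm above its underside), upright on the worktop left of the rack, its x up to 35 degrees off the world's x. It fits a lane only with the 50 mm across it (3.5 mm to spare each side); with the older one at the lip, 88 mm of lane are left for its 64 mm. Either end may face front.
- small_canister_mid (a point): Centre of a smaller canister of the same make (44 x 50 x 68 mm) at the rear of another lane; other stock, to be left alone. Point 34 mm above its underside.
- lane_salt_mid (a point): Centre of a round salt shaker (44 mm diameter, 90 mm high) at the rear of the third lane; other stock, to be left alone. Point 45 mm above its underside.
- timer_mid (a point): Centre of a white kitchen timer (62 x 62 x 20 mm) lying on the worktop left of the fresh canister; to be left alone.

How it is judged:
On the way:
1. the older canister stands on its lane floor against the front lip, while the fresh one is not yet in the lane (x of old_canister_mid in the frame of rack between -0.052 and -0.037 m and y of old_canister_mid in the frame of rack between -0.11 and 0.11 m and z of old_canister_mid in the frame of rack between 0.05 and 0.06 m and angle between old_canister_mid's own z axis and vertical below 0.06 rad and angle between the x axis of old_canister_mid and the x axis of rack, either way round below 0.2 rad and horizontal distance between old_canister_mid and new_canister_mid above 0.1 m), for 0.2 s.
At the end, for the whole second after the job is handed in: The older canister stands upright on its lane floor within 7 mm of the front lip; the fresh one stands upright, down on the lane floor directly behind it in the same lane (centres at most 94 mm apart), both in line with the lane, at rest and released; the other stock and the timer have stayed put (x of old_canister_mid in the frame of rack between -0.052 and -0.037 m and y of old_canister_mid in the frame of rack between -0.11 and 0.11 m and z of old_canister_mid in the frame of rack between 0.05 and 0.06 m and angle between each of old_canister_mid, new_canister_mid's own z axis and vertical below 0.06 rad and angle between the x axis of each of old_canister_mid, new_canister_mid and the x axis of rack, either way round below 0.2 rad and x of new_canister_mid in the frame of rack between 0.012 and 0.05 m and z of new_canister_mid in the frame of rack between 0.05 and 0.06 m and horizontal distance between old_canister_mid and new_canister_mid below 0.094 m and linear speed of each of old_canister, new_canister below 0.02 m/s); the robot touches nothing.
It fails at once if a canister is tipped over (more than 40 degrees) (angle between any of old_canister_mid, new_canister_mid's own z axis and vertical above 0.7 rad).
It fails at once if a canister is dropped: it falls free of the fingers faster than 0.6 m/s (about 2 cm of fall) ((linear speed of old_canister above 0.6 m/s and contact force between the fingers and old_canister below 0.1 N) or (linear speed of new_canister above 0.6 m/s and contact force between the fingers and new_canister below 0.1 N)).
It fails at once if the other stock or the timer is moved by more than 15 mm or tipped (distance of any of small_canister_mid, lane_salt_mid, timer_mid from where it was at the start of the episode above 0.015 m or angle between any of small_canister_mid, lane_salt_mid's own z axis and vertical above 0.3 rad).
It also fails if it takes over 48 s, if anything falls off the work surface, if the arm or the gripper's body presses on something with over 40 N, if the wrist force passes 120 N, or if a joint passes its speed limit or range.

## Robot

A 7-joint arm with a two-finger parallel gripper is mounted at the origin on a cart in front of the work surface, level with it; the furniture and walls round the work are solid. World frame = base frame: x ahead of the robot, y to its left, z up, the work surface at z = 0. Lengths are in m, angles in rad, forces in N, time in s.
With the tool pointing down it reaches from about 0.425 to 0.925 m from the base axis. Payload 6.8 kg.
Tool frame: the origin (TCP) lies midway between the tips of the shut fingers; the grasp point (between the pads) lies 19 mm behind it; z points along the fingers, y is the line along which they close (so a half turn about z gives the same grasp; the last joint's range is limited). The gripper opens to 85 mm and grips with 20 to 120 N. Pads are 22 mm wide; open, the fingers measure 114 mm over their backs; the gripper's body (76 mm by 85 mm) begins 54 mm behind the grasp point. The pads swing forward as they close: fully open they stand 13 mm farther back than shut.
Start: joints at [1.237, 0.477, 0.022, 1.555, -0.011, 1.109, -0.083], TCP at [0.151, -0.658, 0.231] pointing down, gripper open.
Joint ranges: [-2.96, 2.96], [-0.34, 2.1], [-1.41, 1.46], [0.24, 2.44], [-1.37, 4.51], [0.17, 1.92], [-2.96, 2.96]. Speed limits (rad/s): [2.39, 2.39, 3.14, 3.14, 3.14, 3.14, 3.14].

## Interface

Orientations are given as a rotation vector (axis times angle).
In Python, from bench import r gives the robot as it stands. The module is installed in compiled form; this text tells all that it offers.
- The arm moves only by the tool apply_moves, never from a script. Its argument "rows" is a list of rows, each a list of 6 numbers: the shift along the tool's x, y, z scaled (see below), then the turn, a rotation vector about the tool's x, y, z scaled (see below). A call has 1 to 5 rows; each row is the pose to reach, as a shift and turn from the pose commanded when the call began, along the tool's axes at that moment; what a row does not reach only later rows make up. The controller multiplies each number of a shift by 0.25 m and each number of a turn by 90 degrees. A row lasts 1/8 s, in which the tool goes at most 62.5 mm and 10.7 degrees, less where a joint would pass 70% of its speed; a pose out of reach is approached as far as the arm can. A call with a number of a shift or a turn outside -1 to 1 is refused whole. A call with a gripper value outside its range is refused whole. "claw" is the opening, from 0 (shut) to 1 (fully open), set as the call begins (left out, the last holds). The fingers move at their own pace and stop on an object; "newtons" is the grip in N (left out, the last holds). Time passes only in rows, so rows that repeat a pose let the fingers close. It gives the time, the measured TCP pose, the force, the opening and the grip force at its end, in the units of the state.
- r.get_obs(): the state, without advancing time (a new reading comes with each control period).
- r.grab_frame(name): name is "side" or "top"; returns a dict with "pixels" (384x512x3 uint8, red, green, blue), "intrinsics" (3x3 intrinsics, pixels), "eye" and "attitude" of the camera in the world. Camera axes: x right, y up, looking along -z (the intrinsics and any distortion apply to the point x, -y, -z); pixel columns grow to the right and rows downward; lengths in m; the calibration is good to about 2 mm. A picture is of the moment at which its call begins. There is no depth.
- r.hand_in(): hands the job in; it is judged then, once.
Trained networks look in a picture, given as the dict that the camera call returned (one of the last four; its "shot" number tells which), for a name from the list of things; names that differ only in an ending like _2 or _b are one class to them, and where a whole thing is asked for, a point or a joint stands for the part that bears it (a point fixed in the world has none). Each returns a list of dicts, best first, with "conf" (0 to 1); they miss things now and then, are a little off and sometimes report something else, mostly with a low value. They report only what shows in the picture. A call takes as long as a camera call.
- r.search_frame(picture, thing): "rect" ([left, top, width, height] in pixels, round what is visible of it).
- r.outline_of(picture, thing): "pixels" (384x512 bool, what is visible of it) and "rect" ([left, top, width, height] in pixels, round what is visible of it).
- r.landmark_of(picture, thing): "point" ([column, row] in pixels: a listed point, or the origin of a listed thing).
The state is a dict: "clock": time; "joints": joint angles; "qvel": joint speeds; "tau": joint torques, N m; "tcp_pos": TCP position; "orientation": TCP orientation; "contact_force": force on the tool from outside, world axes, zero at the start; "moment": the same for the moment, N m; "grip_width": finger opening in m; "gripper_force": force on a finger pad.
Only numpy, scipy, OpenCV 4.12 (cv2) and the standard library are available. Lean on these libraries where they do the work, as an engineer would, in place of code of your own. Each camera call takes 0.05 s, during which the arm holds its last target. There are 200 camera calls.

## Working session

There is one attempt and no reset: what is moved stays moved. The work goes in short steps, Python scripts to look and compute and a tool call to move; the robot and the scene stay as the last step left them, time stands still between calls to the robot, and variables do not carry over. Pictures are saved under pics/ and viewed, at most 10 in all, crops included, and the job is handed in when it is done.

Besides the shell and the picture viewer there is one more tool, called after "Request:" by a JSON object that holds its "api" and its "payload", one argument or row to a line. apply_moves: Moves the arm, as the interface text tells. Its arguments: {"type":"object","properties":{"rows":{"type":"array","items":{"type":"array","items":{"type":"number"}}},"claw":{"type":"number"},"newtons":{"type":"number"}},"required":["rows"]}

```bash
mkdir -p pics
cat > h.py <<'E'
import numpy as np, cv2
from scipy.spatial.transform import Rotation as R
from bench import r
def rot(a):
    a=np.array(a,float)
    if a.shape==(3,3): return a
    return R.from_rotvec(a).as_matrix() if a.size==3 else R.from_quat(a).as_matrix()
def ray(p,px):
    K=np.array(p["intrinsics"]); d=np.linalg.inv(K)@np.array([px[0],px[1],1.]); d=np.array([d[0],-d[1],-d[2]])
    return np.array(p["eye"]),rot(p["attitude"])@d
def onz(p,px,z):
    e,d=ray(p,px); return e+d*(z-e[2])/d[2]
def proj(p,X):
    c=rot(p["attitude"]).T@(np.array(X)-np.array(p["eye"])); K=np.array(p["intrinsics"])
    u=K@np.array([c[0],-c[1],-c[2]]); return u[:2]/u[2]
def tri(obs):
    A=np.zeros((3,3));b=np.zeros(3)
    for p,px in obs:
        e,d=ray(p,px); d=d/np.linalg.norm(d); M=np.eye(3)-np.outer(d,d); A+=M;b+=M@e
    return np.linalg.solve(A,b)
def save(p,n): cv2.imwrite("pics/"+n,p["pixels"][:,:,::-1])
E
python3 - <<'E'
from h import *
np.set_printoptions(precision=4,suppress=True)
print(r.get_obs())
ps={n:r.grab_frame(n) for n in("side","top")}
for n,p in ps.items():
    save(p,n+"0.png"); print(n,p["intrinsics"],p["eye"],p["attitude"],[k for k in p])
for t in "rack lip overshelf_edge old_canister_mid new_canister_mid small_canister_mid lane_salt_mid timer_mid".split():
    o=[]
    for n,p in ps.items():
        l=r.landmark_of(p,t); 
        for q in l[:3]: print(t,n,np.array(q["point"]),round(q["conf"],2))
        if l:o.append((p,l[0]["point"]))
    if len(o)==2:
        X=tri(o); print("   ",X,[proj(p,X)-px for p,px in o])
E
```

```text
{'clock': 0.0, 'joints': array([ 1.2369,  0.4778,  0.0223,  1.5565, -0.0115,  1.1093, -0.0831]), 'qvel': array([-0.0002, -0.0024,  0.0003,  0.0001, -0.0004, -0.0001,  0.0016]), 'tau': array([ -0.0016, -59.6456,   1.6074, -28.1199,   0.0125,   0.0093,
         0.    ]), 'tcp_pos': array([ 0.151 , -0.6573,  0.2303]), 'orientation': array([-3.1198, -0.3537,  0.0005]), 'contact_force': array([ 0.1953,  0.3609, -0.0511]), 'moment': array([-0.0177,  0.051 , -0.0282]), 'gripper_force': 0.0, 'grip_width': 0.08536322025115191}
side [[362.3109   0.     252.0989]
 [  0.     362.3109 190.7133]
 [  0.       0.       1.    ]] [0.2926 0.6408 0.5392] [ 0.1929 -1.5696 -2.4355] ['pixels', 'intrinsics', 'eye', 'attitude', 'shot']
top [[429.1786   0.     246.9943]
 [  0.     429.1786 188.9933]
 [  0.       0.       1.    ]] [ 0.3341 -0.1237  1.3996] [ 0.0936 -0.0971 -1.555 ] ['pixels', 'intrinsics', 'eye', 'attitude', 'shot']
rack side [256.3 226.7] 0.87
rack top [287.  183.5] 0.93
    [ 0.5228 -0.2574  0.0002] [array([-0.8423, -0.1383]), array([0.1255, 0.7535])]
lip top [279.8 203.9] 0.94
overshelf_edg
[... 207 characters left out ...]
ide [223.3 273. ] 0.61
new_canister_mid top [198.7 178.8] 0.94
    [0.5257 0.028  0.0413] [array([-2.3446, -0.4149]), array([0.3538, 1.608 ])]
small_canister_mid side [265.1 195.8] 0.93
small_canister_mid side [228.4 216.6] 0.7
small_canister_mid top [197.4 180.1] 0.62
small_canister_mid top [318.1 182.7] 0.56
    [0.4683 0.0059 0.2343] [array([-15.1275,  -3.2047]), array([ 1.5573, 11.2289])]
lane_salt_mid side [244.1 205.6] 0.58
lane_salt_mid top [291.1 170.2] 0.57
    [ 0.5599 -0.2641  0.0604] [array([0.0935, 0.0157]), array([-0.0171, -0.0858])]
timer_mid side [258.4 327.6] 0.76
timer_mid top [170.9 214.4] 0.79
    [0.4166 0.1208 0.0013] [array([-0.8447, -0.1468]), array([0.064 , 0.5103])]
```

View pics/side0.png

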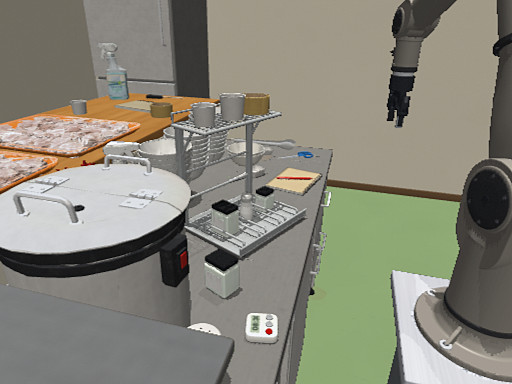

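View pics/top0.png

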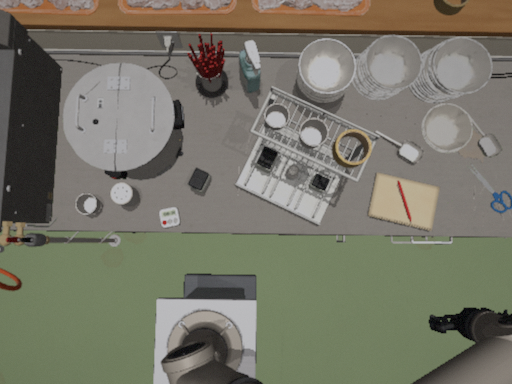

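Side view: the large canister (225,217) is in the left lane (+90), the salt shaker (247,210) is in the middle and the small canister (265,197) is on the right. The fresh canister is at (222,273) and the timer at (262,328). In the top view the fresh canister is at (199,180), and the rack is yawed about -20°. Next I fit the poses.

```bash
cat > fit.py <<'E'
from h import *
from scipy.optimize import minimize, least_squares
def boxmask(p,x,y,yaw,z0,dims=(.064,.050,.084)):
    m=np.zeros((384*4,512*4),np.uint8); c,s=np.cos(yaw),np.sin(yaw); P=[]
    l,w,h=dims
    for (L,W,Z) in((l,w,0),(l,w,h-.016),(l-.004,w-.004,h)):
        L/=2;W/=2;k=.008
        for a,b in((L-k,W),(L,W-k),(-L+k,W),(-L,W-k),(L-k,-W),(L,-W+k),(-L+k,-W),(-L,-W+k)):
            P.append(proj(p,[x+c*a-s*b,y+s*a+c*b,z0+Z])*4+2)
    cv2.fillConvexPoly(m,cv2.convexHull(np.array(P,np.float32)).astype(np.int32),1)
    return cv2.resize(m.astype(np.float32),(512,384),interpolation=cv2.INTER_AREA)
def fitbox(ms,x0,z0,yaws):
    def cost(v,yaw=None):
        s=0
        for p,m in ms:
            b=boxmask(p,v[0],v[1],v[2] if yaw is None else yaw,z0)
            s+=np.abs(b-m).sum()/m.sum()
        return s
    best=[]
    for yw in yaws:
        q=minimize(cost,[x0[0],x0[1],yw],method="Nelder-Mead",options=dict(initial_simplex=[[x0[0],x0[1],yw],[x0[0]+.01,x0[1],yw],[x0[0],x0[1]+.01,yw],[x0[0],x0[1],yw+.15]],maxfev=150))
        best.append((q.fun,q.x))
    return sorted(best,key=lambda t:t[0])
def rackpt(v,q):
    c,s=np.cos(v[2]),np.sin(v[2]); return np.array([v[0]+c*q[0]-s*q[1],v[1]+s*q[0]+c*q[1],q[2]])
E
python3 - <<'E'
from fit import *
np.set_printoptions(precision=4,suppress=True)
ps={n:r.grab_frame(n) for n in("side","top")}
model={"rack":(0,0,0),"lip":(-.076,0,.014),"overshelf_edge":(.035,0,.305)}
obs=[]
for t,q in model.items():
    for n,p in ps.items():
        for l in r.landmark_of(p,t)[:1]: obs.append((p,q,l["point"],t+n))
# side canister lane constraints: y only via free x
can=[("top","old_canister_mid",.09,.056)]
res=lambda v:np.concatenate([proj(p,rackpt(v,q))-px for p,q,px,_ in obs])
s=least_squares(res,[.52,-.257,-.34],loss="soft_l1"); print(s.x,np.degrees(s.x[2]));
v=s.x
for o,e in zip(obs,res(v).reshape(-1,2)): print(o[3],e)
for t,z in(("new_canister_mid",0),("old_canister_mid",.014)):
    ms=[]
    for n,p in ps.items():
        l=r.outline_of(p,t)
        print(t,n,[(q["rect"],round(q["conf"],2)) for q in l[:2]])
        if l: ms.append((p,l[0]["pixels"].astype(np.float32)))
    X0=[.5257,.028] if z==0 else [.586,-.18]
    f=fitbox(ms if z==0 else ms,X0,z,[-.6,-.4,-.2,0,.2,.4,.6] if z==0 else [-.34])
    for g in f[:3]: print(g[0],g[1],np.degrees(g[1][2]))
    if z: d=f[0][1][:2]-v[:2];c,s_=np.cos(v[2]),np.sin(v[2]);print("rack frame",c*d[0]+s_*d[1],-s_*d[0]+c*d[1])
    else: nw=f[0][1]
im={n:cv2.resize(p["pixels"],None,fx=4,fy=4,interpolation=cv2.INTER_CUBIC) for n,p in ps.items()}
def seg(n,a,b,col): cv2.line(im[n],*[tuple(int(k) for k in proj(ps[n],X)*4+2) for X in(a,b)],col,1)
for n in ps:
    for z,c in((0,(255,0,0)),):
        q=[(-.082,-.15),(.163,-.15),(.163,.15),(-.082,.15)]
        for i in range(4): seg(n,rackpt(v,(*q[i],z)),rackpt(v,(*q[(i+1)%4],z)),c)
    for y in(-.09,0,.09):
        for k in(-.0315,.0315): seg(n,rackpt(v,(-.066,y+k,.036)),rackpt(v,(.079,y+k,.036)),(0,0,255))
    seg(n,rackpt(v,(.035,-.155,.305)),rackpt(v,(.035,.155,.305)),(255,0,255))
    p=ps[n]; m=boxmask(p,*nw,0); cs,_=cv2.findContours((cv2.resize(m,None,fx=4,fy=4)>.5).astype(np.uint8),0,1); cv2.drawContours(im[n],cs,-1,(0,255,0),1)
a=im["side"][560:1200,640:1280]; b=im["top"][320:960,720:1520]
b=cv2.resize(b,(500,400)); a=cv2.resize(a,(600,600))
cv2.imwrite("pics/a.png",a[:,:,::-1]); cv2.imwrite("pics/b.png",im["top"][320:900,720:1520,::-1])
E
```

```text
[ 0.5273 -0.258  -0.3836] -21.975962708474384
rackside [-0.9848  0.2041]
racktop [ 0.1808 -0.5045]
lipside [ 0.3637 -1.2989]
liptop [-1.2271  1.3426]
overshelf_edgeside [2.7699 1.9383]
overshelf_edgetop [ 0.258  -1.9315]
new_canister_mid side [([207.2, 247.8, 31.6, 48.7], 0.9)]
new_canister_mid top [([186.3, 166.3, 24.1, 22.6], 0.58), ([236.6, 84.7, 143.2, 142.8], 0.51)]
0.22294913232326508 [ 0.5267  0.0274 -0.3312] -18.973796696804055
0.22294913232326508 [ 0.5267  0.0274 -0.3297] -18.892362183320095
0.22614973783493042 [ 0.5263  0.0279 -0.3597] -20.611500493104337
old_canister_mid side [([211.5, 194.1, 30.3, 42.7], 0.72)]
old_canister_mid top [([255.7, 145.3, 19.0, 26.8], 0.63), ([160.7, 205.7, 19.2, 22.0], 0.19)]
0.2153715193271637 [ 0.5937 -0.1848 -0.3757] -21.528753383818064
rack frame 0.03418964434252145 0.09273569931430238
```

View pics/a.png

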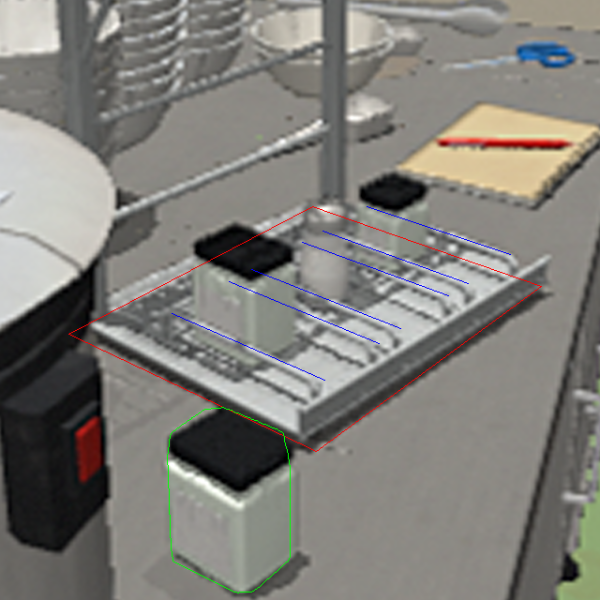

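View pics/b.png

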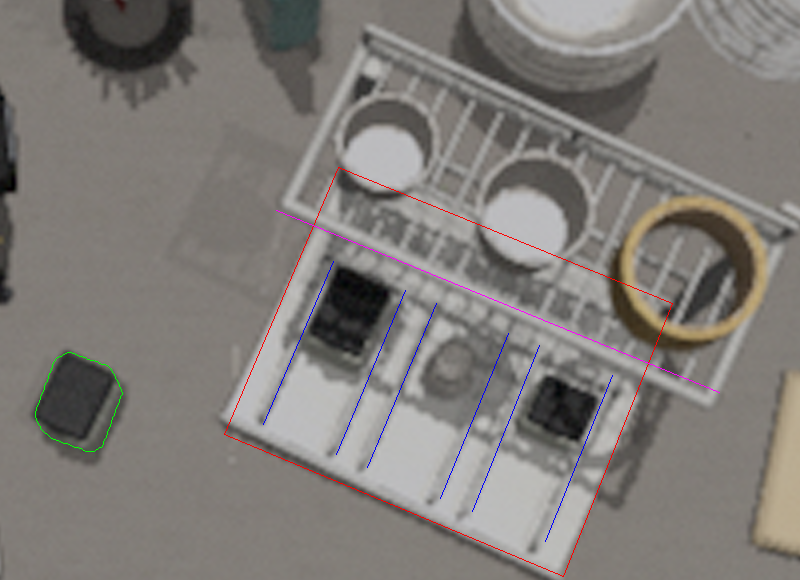

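The side overlay shows the fresh canister well fitted. In both views the real rack is yawed about 2° more than the fit: the lip ends are at (222,417) and (568,580) and the shelf rod ends at (285,207) and (712,402) in b.png. I'll refit with these corners.

Run:
```python
from fit import *
np.set_printoptions(precision=4,suppress=True)
ps={n:r.grab_frame(n) for n in("side","top")}
T=lambda x,y:((x+720-1.5)/4,(y+320-1.5)/4)
S=lambda x,y:((x*1.0667+640-1.5)/4,(y*1.0667+560-1.5)/4)
ob=[("top",(.035,.155,.305),T(285,207)),("top",(.035,-.155,.305),T(712,402)),("top",(-.082,.15,.034),T(222,417)),("top",(-.082,-.15,.034),T(568,580)),
("side",(-.082,.15,0),S(303,433)),("side",(-.082,.15,.034),S(300,403)),("side",(-.082,-.15,.034),S(549,258))]
res=lambda v:np.concatenate([proj(ps[n],rackpt(v,q))-px for n,q,px in ob])
s=least_squares(res,[.52,-.257,-.34],loss="soft_l1");v=s.x;print(v,np.degrees(v[2]));print(res(v).reshape(-1,2))
for n in ps:
  rs=lambda w:np.concatenate([proj(ps[a],rackpt(w,q))-px for a,q,px in ob if a==n])
  w=least_squares(rs,v).x; print(n,w,np.degrees(w[2]))
ms=[(p,r.outline_of(p,"old_canister_mid")[0]["pixels"].astype(np.float32)) for p in ps.values()]
for sel in (ms,ms[:1],ms[1:]):
  g=fitbox(sel,[.593,-.184],.014,[v[2]])[0]
  d=g[1][:2]-v[:2];c,s_=np.cos(v[2]),np.sin(v[2]);print(g,"rack frame",c*d[0]+s_*d[1],-s_*d[0]+c*d[1])
np.save("rack.npy",v)
```

```text
[ 0.5281 -0.259  -0.4348] -24.90993302422783
[[-0.0341 -2.0098]
 [ 1.6344  0.1841]
 [ 0.3491  0.0714]
 [-1.1321 -0.0516]
 [-0.0987  4.1085]
 [ 0.7543  0.7757]
 [-0.0301 -1.158 ]]
side [ 0.5286 -0.2669 -0.4551] -26.077999318776172
top [ 0.5267 -0.2581 -0.4247] -24.334106437596546Traceback (most recent call last):
  File "<stdin>", line 13, in <module>
IndexError: list index out of range
```

```bash
cat > plan.py <<'E'
from h import *
import sys
# rack pose + goal: grasp point rack-frame (x,y,z) or world, psi, tilt (deg)
V=np.array([.527,-.258,np.radians(-24.4)])
def tool(psi,th):
    z=np.array([np.cos(psi)*np.sin(th),np.sin(psi)*np.sin(th),-np.cos(th)]); y=np.array([np.sin(psi),-np.cos(psi),0])
    return np.column_stack([np.cross(y,z),y,z])
def w(q):
    c,s=np.cos(V[2]),np.sin(V[2]); return np.array([V[0]+c*q[0]-s*q[1],V[1]+s*q[0]+c*q[1],q[2]])
def inv(p):
    d=p[:2]-V[:2];c,s=np.cos(V[2]),np.sin(V[2]); return np.array([c*d[0]+s*d[1],-s*d[0]+c*d[1],p[2]])
def plan(g,psi,th,frm=None):
    """g: world grasp point; returns row from pose frm (pos,R) or current"""
    o=r.get_obs(); p,M=frm if frm else (o["tcp_pos"],rot(o["orientation"]))
    Rt=tool(psi,np.radians(th)); t=g+.019*Rt[:,2]
    sh=M.T@(t-p)/.25; tu=R.from_matrix(M.T@Rt).as_rotvec()/(np.pi/2)
    print(np.round(sh,3),np.round(tu,3)); return t,Rt
E
python3 - <<'E'
from plan import *
a=w((-.10,.03,.24)); A=w((-.03,.09,.185)); C=w((.03,.09,.072))
print(a,A,C)
f=plan(a,V[2],28); f=plan(A,V[2],28,f); plan(C,V[2],28,f)
E
```

```text
[ 0.44832477 -0.18936905  0.24      ] [ 0.53685889 -0.16364534  0.185     ] [ 0.59149991 -0.1884316   0.072     ]
[ 1.607 -1.539  0.032] [-0.101  0.3    0.406]
[ 0.144 -0.24   0.326] [0. 0. 0.]
[-0.     0.     0.512] [0. 0. 0.]
```

Request:
{"api": "apply_moves", "payload": {
  "rows": [
    [0.2, -0.2, 0, -0.01, 0.03, 0.05],
    [0.4, -0.38, 0, -0.02, 0.07, 0.1],
    [0.6, -0.57, 0, -0.04, 0.11, 0.15],
    [0.8, -0.77, 0, -0.05, 0.15, 0.2],
    [0.8, -0.77, 0, -0.05, 0.15, 0.2]
  ],
  "claw": 0.9,
  "newtons": 40
}}

```text
clock: 2.33
tcp_pos: [0.3036, -0.422, 0.2312]
orientation: [3.066, -0.136, 0.374]
contact_force: [-0.3, -0.7, -0.7]
grip_width: 0.0769
gripper_force: 0.0
```

```bash
cat > go.py <<'E'
from plan import *
np.set_printoptions(precision=3,suppress=True)
o=r.get_obs();M=rot(o["orientation"]);g=o["tcp_pos"]-.019*M[:,2]
print("t",o["clock"],"grasp rack",inv(g),"world",g,"tilt",np.degrees(np.arccos(-M[2,2])),"q",o["joints"],"F",o["contact_force"],"w",o["grip_width"],o["gripper_force"])
E
python3 - <<'E'
from go import *
plan(w((-.10,.03,.24)),V[2],28);plan(w((-.03,.09,.185)),V[2],28)
E
```

```text
t 2.325 grasp rack [-0.14  -0.242  0.25 ] world [ 0.299 -0.421  0.25 ] tilt 14.181065836822608 q [ 1.013  0.14  -0.097  2.052 -0.202  0.765 -0.609] F [-0.346 -0.675 -0.747] w 0.07687098979551688 0.0
[ 0.509 -0.969  0.121] [-0.053  0.15   0.207]
[ 0.79  -1.113  0.412] [-0.053  0.15   0.207]
```

Request:
{"api": "apply_moves", "payload": {
  "rows": [
    [0.12, -0.22, 0.03, -0.01, 0.04, 0.05],
    [0.24, -0.44, 0.06, -0.02, 0.08, 0.1],
    [0.36, -0.66, 0.09, -0.04, 0.11, 0.15],
    [0.5, -0.88, 0.12, -0.05, 0.15, 0.2],
    [0.52, -0.97, 0.12, -0.05, 0.15, 0.21]
  ]
}}

```text
clock: 2.95
tcp_pos: [0.4436, -0.2232, 0.2235]
orientation: [2.894, -0.608, 0.697]
contact_force: [0.4, -0.9, 0.4]
grip_width: 0.0767
gripper_force: 0.0
```

Run:
```python
from go import *
plan(w((-.03,.09,.185)),V[2],28);plan(w((.03,.09,.072)),V[2],28)
```

```text
t 2.95 grasp rack [-0.099 -0.003  0.24 ] world [ 0.436 -0.22   0.24 ] tilt 27.148219198656133 q [ 0.669  0.001 -0.362  2.298  0.151  0.376 -1.804] F [ 0.441 -0.857  0.392] w 0.0767392627164187 0.0
[ 0.15  -0.37   0.323] [0.001 0.009 0.007]
[ 0.157 -0.37   0.834] [0.001 0.009 0.007]
```

Request:
{"api": "apply_moves", "payload": {
  "rows": [
    [0.05, -0.12, 0.1, 0, 0, 0],
    [0.1, -0.25, 0.2, 0, 0, 0],
    [0.15, -0.37, 0.32, 0, 0.01, 0.01],
    [0.15, -0.37, 0.32, 0, 0.01, 0.01]
  ]
}}

```text
clock: 3.45
tcp_pos: [0.5459, -0.165, 0.1671]
orientation: [2.89, -0.621, 0.717]
contact_force: [-1.3, -0.1, 0.3]
grip_width: 0.0771
gripper_force: 0.0
```

Run:
```python
from go import *
plan(w((.03,.09,.072)),V[2],28)
ps={n:r.grab_frame(n) for n in("side","top")}
a=ps["side"]["pixels"][120:300,130:330];b=ps["top"]["pixels"][80:260,180:380]
c=np.hstack([cv2.resize(k,(400,360),interpolation=cv2.INTER_CUBIC) for k in(a,b)])
cv2.imwrite("pics/c.png",c[:,:,::-1])
```

```text
t 3.45 grasp rack [-0.03   0.092  0.184] world [ 0.538 -0.161  0.184] tilt 27.863746457767654 q [ 0.385  0.223 -0.32   2.219  0.753  0.328 -2.577] F [-1.347 -0.078  0.298] w 0.07705996988488374 0.0
[0.003 0.011 0.508] [-0.001  0.002  0.001]
```

View pics/c.png

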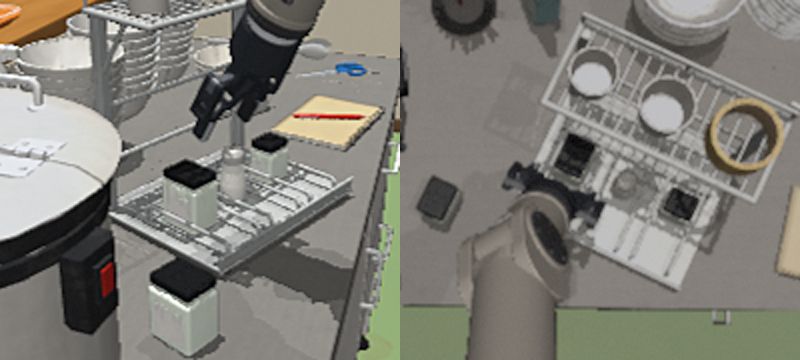

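Left half: the gripper is over the left lane in front of the old canister (190,190). Right half: the fingers at (520,180) and (588,210) straddle its line, with maybe 3 mm to shift right.

Request:
{"api": "apply_moves", "payload": {
  "rows": [
    [0, 0.02, 0.12, 0, 0, 0],
    [0, 0.02, 0.25, 0, 0, 0],
    [0, 0.02, 0.25, 0, 0, 0]
  ]
}}

```text
clock: 3.92
tcp_pos: [0.5673, -0.1865, 0.1122]
orientation: [2.884, -0.63, 0.714]
contact_force: [-0.4, 0.5, 0.9]
grip_width: 0.0771
gripper_force: 0.0
```

Run:
```python
from go import *
plan(w((.03,.088,.072)),V[2],28)
```

```text
t 3.925 grasp rack [-0.002  0.082  0.129] world [ 0.559 -0.183  0.129] tilt 27.827381284183083 q [ 0.271  0.35  -0.155  2.21   1.028  0.222 -2.835] F [-0.434  0.451  0.918] w 0.07709401731365692 0.0
[ 0.006 -0.026  0.261] [ 0.002  0.002 -0.002]
```

Run:
```python
from go import *
f=plan(w((-.01,.088,.13)),V[2],18)
plan(w((.024,.088,.072)),V[2],18,f)
```

```text
t 3.925 grasp rack [-0.002  0.082  0.129] world [ 0.559 -0.183  0.129] tilt 27.827381284183083 q [ 0.271  0.35  -0.155  2.21   1.028  0.222 -2.835] F [-0.434  0.451  0.918] w 0.07709401731365692 0.0
[-0.041 -0.025 -0.02 ] [ 0.002 -0.109 -0.003]
[ 0.058 -0.     0.263] [0. 0. 0.]
```

Request:
{"api": "apply_moves", "payload": {
  "rows": [
    [-0.02, -0.01, -0.01, 0, -0.05, 0],
    [-0.04, -0.025, -0.02, 0, -0.1, 0],
    [-0.04, -0.025, -0.02, 0, -0.11, 0],
    [-0.04, -0.025, -0.02, 0, -0.11, 0]
  ]
}}

```text
clock: 4.42
tcp_pos: [0.5608, -0.1757, 0.1137]
orientation: [2.967, -0.649, 0.474]
contact_force: [-0.1, 0.2, 1.1]
grip_width: 0.0768
gripper_force: 0.0
```

Run:
```python
from go import *
plan(w((.024,.088,.072)),V[2],18)
```

```text
t 4.425 grasp rack [-0.009  0.089  0.132] world [ 0.555 -0.173  0.132] tilt 18.159775732940577 q [ 0.516  0.391 -0.438  2.09   0.607  0.457 -2.387] F [-0.077  0.247  1.094] w 0.07678304303775245 0.0
[0.051 0.003 0.269] [ 0.001 -0.002 -0.003]
```

Request:
{"api": "apply_moves", "payload": {
  "rows": [
    [0.02, 0.0, 0.09, 0, 0, 0],
    [0.03, 0, 0.18, 0, 0, 0],
    [0.05, 0, 0.27, 0, 0, 0],
    [0.05, 0, 0.27, 0, 0, 0]
  ]
}}

```text
clock: 4.92
tcp_pos: [0.5898, -0.1881, 0.0513]
orientation: [2.969, -0.645, 0.468]
contact_force: [-0.4, 0.3, -0.1]
grip_width: 0.0767
gripper_force: 0.0
```

Run:
```python
from go import *
ps={n:r.grab_frame(n) for n in("side","top")}
a=ps["side"]["pixels"][130:270,170:310];b=ps["top"]["pixels"][110:250,200:340]
c=np.hstack([cv2.resize(k,(400,400),interpolation=cv2.INTER_CUBIC) for k in(a,b)])
cv2.imwrite("pics/d.png",c[:,:,::-1])
```

```text
t 4.925 grasp rack [0.022 0.09  0.069] world [ 0.584 -0.186  0.069] tilt 17.933489422021292 q [ 0.428  0.526 -0.327  2.053  0.734  0.367 -2.493] F [-0.405  0.324 -0.062] w 0.07671061198279916 0.0
```

View pics/d.png

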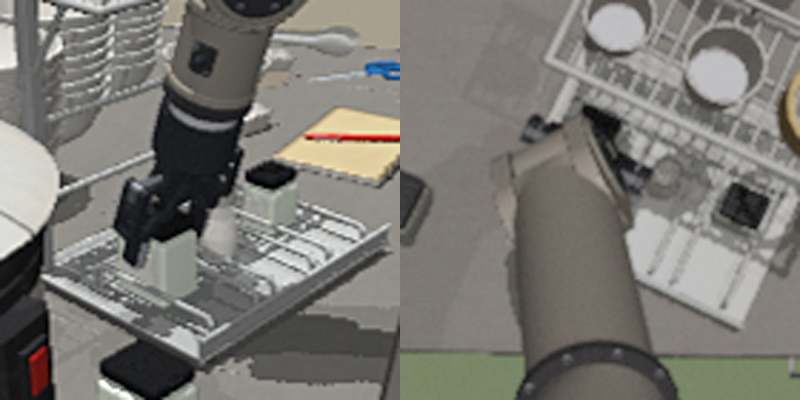

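The fingers straddle the canister at (170,250) in the left half, with no contact. Closing.

Request:
{"api": "apply_moves", "payload": {
  "rows": [
    [0, 0, 0, 0, 0, 0],
    [0, 0, 0, 0, 0, 0],
    [0, 0, 0, 0, 0, 0],
    [0, 0, 0, 0, 0, 0],
    [0, 0, 0, 0, 0, 0]
  ],
  "claw": 0,
  "newtons": 30
}}

```text
clock: 5.65
tcp_pos: [0.5915, -0.1878, 0.0538]
orientation: [2.969, -0.646, 0.474]
contact_force: [-3.1, 3.1, 5.9]
grip_width: 0.0495
gripper_force: 33.5
```

Run:
```python
from go import *
g0=inv(g)
for dx in (.03,.06,.075,.08): f=plan(w((g0[0]-dx,g0[1],g0[2]+.002)),V[2],18)
```

```text
t 5.65 grasp rack [0.024 0.091 0.072] world [ 0.586 -0.185  0.072] tilt 18.14658045151296 q [ 0.431  0.523 -0.331  2.051  0.733  0.367 -2.493] F [-3.051  3.073  5.927] w 0.04949867222884742 33.47865164279938
[-0.112  0.    -0.045] [-0.    -0.002 -0.001]
[-0.226  0.001 -0.082] [-0.    -0.002 -0.001]
[-0.283  0.001 -0.101] [-0.    -0.002 -0.001]
[-0.302  0.001 -0.107] [-0.    -0.002 -0.001]
```

Request:
{"api": "apply_moves", "payload": {
  "rows": [
    [-0.06, 0, -0.02, 0, 0, 0],
    [-0.11, 0, -0.045, 0, 0, 0],
    [-0.17, 0, -0.065, 0, 0, 0],
    [-0.225, 0, -0.082, 0, 0, 0],
    [-0.225, 0, -0.082, 0, 0, 0]
  ]
}}

```text
clock: 6.28
tcp_pos: [0.535, -0.1627, 0.0544]
orientation: [2.969, -0.645, 0.47]
contact_force: [0.1, 0.8, -2.7]
grip_width: 0.0491
gripper_force: 32.3
```

Run:
```python
from go import *
from fit import fitbox
ps={n:r.grab_frame(n) for n in("side","top")}
for n,p in ps.items():
    l=r.outline_of(p,"old_canister_mid"); print(n,[(q["rect"],round(q["conf"],2)) for q in l[:2]])
a=ps["side"]["pixels"][170:270,180:310]
cv2.imwrite("pics/e.png",cv2.resize(a,(780,600),interpolation=cv2.INTER_CUBIC)[:,:,::-1])
```

```text
t 6.275 grasp rack [-0.038  0.09   0.072] world [ 0.53  -0.16   0.072] tilt 17.975974402642873 q [ 0.366  0.446 -0.281  2.19   0.784  0.302 -2.597] F [ 0.086  0.845 -2.654] w 0.049090333911129345 32.29872107505798
side [([230.5, 206.3, 31.0, 37.6], 0.7), ([206.9, 244.6, 34.2, 51.1], 0.44)]
top [([187.8, 167.0, 22.7, 23.1], 0.49)]
```

View pics/e.png

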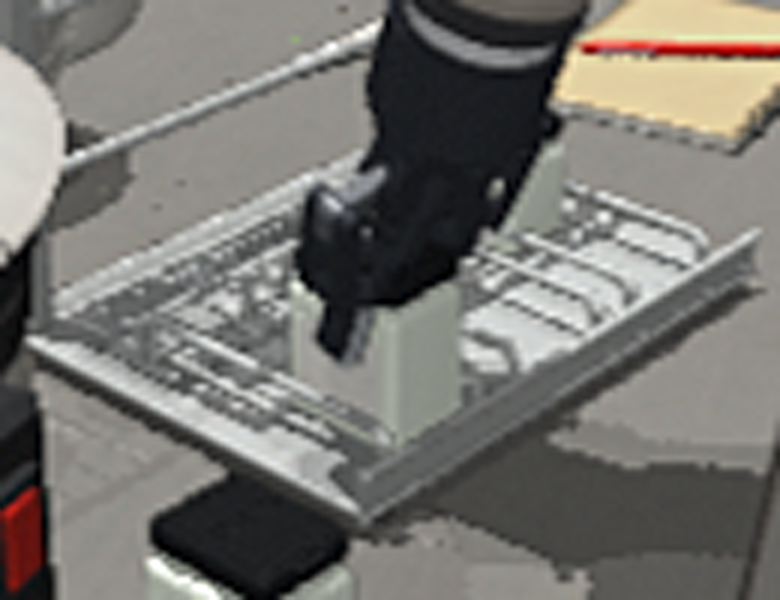

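The canister is upright in the grip at (380,360), slightly lifted and about 15 mm from the lip. Creeping forward until contact.

Request:
{"api": "apply_moves", "payload": {
  "rows": [
    [-0.015, 0, -0.003, 0, 0, 0],
    [-0.03, 0, -0.007, 0, 0, 0],
    [-0.045, 0, -0.011, 0, 0, 0],
    [-0.045, 0, -0.011, 0, 0, 0]
  ]
}}

```text
clock: 6.98
tcp_pos: [0.5258, -0.1584, 0.0538]
orientation: [2.969, -0.646, 0.472]
contact_force: [-0.2, 0.7, -2.3]
grip_width: 0.0495
gripper_force: 32.4
```

Run:
```python
from go import *
```

```text
t 6.975 grasp rack [-0.048  0.09   0.072] world [ 0.52  -0.156  0.072] tilt 18.04811845538269 q [ 0.348  0.434 -0.266  2.214  0.8    0.286 -2.625] F [-0.168  0.744 -2.33 ] w 0.04945292771654028 32.42649972438812
```

Request:
{"api": "apply_moves", "payload": {
  "rows": [
    [-0.012, 0, -0.002, 0, 0, 0],
    [-0.024, 0, -0.004, 0, 0, 0],
    [-0.024, 0, -0.004, 0, 0, 0]
  ]
}}

```text
clock: 7.35
tcp_pos: [0.5225, -0.1567, 0.054]
orientation: [2.968, -0.647, 0.477]
contact_force: [4.1, -2.1, -1.3]
grip_width: 0.0493
gripper_force: 32.4
```

Run:
```python
from go import *
from fit import fitbox
p=r.grab_frame("side")
l=r.outline_of(p,"old_canister_mid"); print([(q["rect"],round(q["conf"],2)) for q in l[:2]])
# body front-bottom edge predicted at lip
for x in (-.076,-.066,-.056): print(x,[proj(p,w((x,y,.014))) for y in(.115,.065)],[proj(p,w((x,y,.08))) for y in(.115,.065)])
a=p["pixels"][190:265,215:312]
cv2.imwrite("pics/f.png",cv2.resize(a,(776,600),interpolation=cv2.INTER_CUBIC)[:,:,::-1])
```

```text
t 7.35 grasp rack [-0.052  0.09   0.072] world [ 0.517 -0.154  0.072] tilt 18.252313001736802 q [ 0.336  0.428 -0.255  2.225  0.813  0.276 -2.643] F [ 4.13  -2.066 -1.26 ] w 0.04932800304730623 32.37578809261322
[([234.7, 209.5, 29.2, 33.5], 0.89)]
-0.076 [array([248.466, 248.212]), array([260.548, 240.405])] [array([248.812, 226.065]), array([261.232, 218.853])]
-0.066 [array([245.547, 246.789]), array([257.663, 239.08 ])] [array([245.804, 224.74 ]), array([258.259, 217.621])]
-0.056 [array([242.664, 245.384]), array([254.811, 237.77 ])] [array([242.834, 223.431]), array([255.323, 216.403])]
```

View pics/f.png

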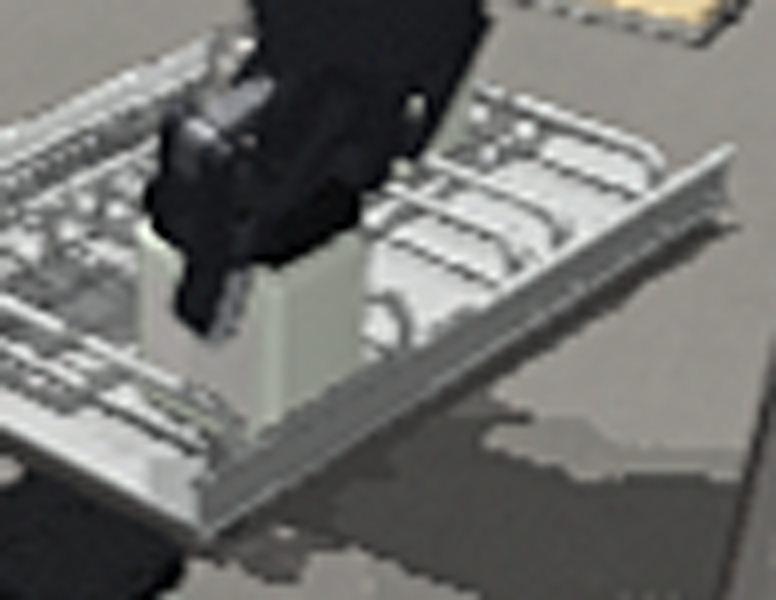

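The canister has met the lip (4.6 N along +x, front edge at image x≈249 as predicted). Lowering it onto the floor.

Request:
{"api": "apply_moves", "payload": {
  "rows": [
    [-0.001, 0, 0.003, 0, 0, 0],
    [-0.002, 0, 0.006, 0, 0, 0],
    [-0.002, 0, 0.006, 0, 0, 0]
  ]
}}

```text
clock: 7.82
tcp_pos: [0.523, -0.1569, 0.0537]
orientation: [2.967, -0.647, 0.48]
contact_force: [-0.5, -0.9, 16.0]
grip_width: 0.0489
gripper_force: 34.9
```

Run:
```python
from go import *
```

```text
t 7.825 grasp rack [-0.051  0.09   0.072] world [ 0.518 -0.154  0.072] tilt 18.363997180804724 q [ 0.332  0.428 -0.251  2.226  0.819  0.274 -2.65 ] F [-0.549 -0.924 16.022] w 0.048945406222171875 34.86166298389435
```

Request:
{"api": "apply_moves", "payload": {
  "rows": [
    [0.001, 0, -0.004, 0, 0, 0],
    [0.001, 0, -0.004, 0, 0, 0]
  ]
}}

```text
clock: 8.07
tcp_pos: [0.5227, -0.1567, 0.0538]
orientation: [2.968, -0.647, 0.478]
contact_force: [4.0, -2.0, 5.2]
grip_width: 0.0498
gripper_force: 33.1
```

Request:
{"api": "apply_moves", "payload": {
  "rows": [
    [0, 0, 0, 0, 0, 0],
    [0, 0, 0, 0, 0, 0],
    [0, 0, 0, 0, 0, 0],
    [0, 0, 0, 0, 0, 0]
  ],
  "claw": 0.9
}}

```text
clock: 8.57
tcp_pos: [0.5202, -0.1559, 0.0521]
orientation: [2.969, -0.646, 0.471]
contact_force: [0.0, 0.2, -0.4]
grip_width: 0.0766
gripper_force: 0.0
```

Run:
```python
from go import *
f=plan(w((-.08,.09,.17)),V[2],18)
a=np.radians(-19.5); n=np.array([.5267,.0274,0])
f=plan(n+[-.02,0,.22],a,18,f); f=plan(n+[0,0,.16],a,18,f); plan(n+[0,0,.058],a,18,f)
```

```text
t 8.575 grasp rack [-0.054  0.09   0.07 ] world [ 0.515 -0.153  0.07 ] tilt 18.0190145687939 q [ 0.335  0.43  -0.255  2.228  0.814  0.276 -2.645] F [ 0.002  0.236 -0.356] w 0.07661882221742554 0.0
[ 0.026  0.001 -0.412] [ 0.    -0.    -0.002]
[-0.153 -0.648 -0.26 ] [ 0.017 -0.    -0.052]
[-0.002 -0.027  0.252] [0. 0. 0.]
[-0.126  0.     0.388] [0. 0. 0.]
```

Request:
{"api": "apply_moves", "payload": {
  "rows": [
    [0.03, 0, -0.11, 0, 0, 0],
    [0.07, 0, -0.22, 0, 0, 0],
    [0.11, 0, -0.33, 0, 0, 0],
    [0.15, 0, -0.46, 0, 0, 0],
    [0.15, 0, -0.46, 0, 0, 0]
  ]
}}

```text
clock: 9.2
tcp_pos: [0.5221, -0.1565, 0.1759]
orientation: [2.967, -0.647, 0.479]
contact_force: [0.7, -0.2, -0.4]
grip_width: 0.0768
gripper_force: 0.0
```

Run:
```python
from go import *
from fit import fitbox
a=np.radians(-19.5); n=np.array([.5267,.0274,0])
f=plan(n+[-.01,0,.19],a,18); plan(n+[0,0,.058],a,18,f)
ps={k:r.grab_frame(k) for k in("side","top")}
for t in("old_canister_mid","new_canister_mid"):
    for k,p in ps.items(): print(t,k,[(q["rect"],round(q["conf"],2)) for q in r.outline_of(p,t)[:2]])
p=ps["side"]; l=r.outline_of(p,"old_canister_mid")
if l:
    q=fitbox([(p,l[0]["pixels"].astype(np.float32))],w((-.044,.09,0)),.014,[V[2]])[0]; print(q,inv(np.array([*q[1][:2],0])))
```

```text
t 9.2 grasp rack [-0.052  0.09   0.194] world [ 0.517 -0.154  0.194] tilt 18.3292246148753 q [ 0.601  0.235 -0.54   2.13   0.442  0.545 -2.258] F [ 0.742 -0.188 -0.445] w 0.07683031274847574 0.0
[-0.292 -0.662 -0.079] [ 0.017 -0.004 -0.054]
[-0.127 -0.013  0.514] [0. 0. 0.]
old_canister_mid side [([235.4, 205.4, 29.6, 35.7], 0.64)]
old_canister_mid top []
new_canister_mid side [([206.3, 249.6, 31.6, 47.9], 0.97)]
new_canister_mid top [([187.1, 167.1, 24.2, 23.4], 0.97)]
(np.float64(0.24118192493915558), array([ 0.527, -0.175, -0.17 ])) [-0.034  0.076  0.   ]
```

Request:
{"api": "apply_moves", "payload": {
  "rows": [
    [-0.06, -0.13, -0.02, 0, 0, -0.01],
    [-0.12, -0.26, -0.03, 0.01, 0, -0.02],
    [-0.18, -0.4, -0.05, 0.01, 0, -0.03],
    [-0.24, -0.53, -0.06, 0.02, 0, -0.05],
    [-0.29, -0.66, -0.08, 0.02, 0, -0.05]
  ]
}}

```text
clock: 10.18
tcp_pos: [0.5201, 0.0262, 0.1691]
orientation: [3.011, -0.524, 0.478]
contact_force: [0.2, -1.0, -0.1]
grip_width: 0.0767
gripper_force: 0.0
```

Run:
```python
from go import *
from fit import fitbox
ps={k:r.grab_frame(k) for k in("side","top")}
for t,x0,z,yw in(("old_canister_mid",w((-.044,.09,0)),.014,[V[2]]),("new_canister_mid",(.527,.027),0,[-.3])):
    ms=[]
    for k,p in ps.items():
        l=r.outline_of(p,t); print(t,k,[(q["rect"],round(q["conf"],2)) for q in l[:2]])
        if l and l[0]["conf"]>.4: ms.append((p,l[0]["pixels"].astype(np.float32)))
    q=fitbox(ms,x0,z,yw)[0]; print(q[0],q[1],np.degrees(q[1][2]),inv(np.array([*q[1][:2],0])))
a=np.radians(-19.5); n=np.array([.5267,.0274,0])
f=plan(n+[0,0,.058],a,18)
a=ps["side"]["pixels"][150:310,150:310];b=ps["top"]["pixels"][100:260,160:320]
c=np.hstack([cv2.resize(k,(400,400),interpolation=cv2.INTER_CUBIC) for k in(a,b)])
cv2.imwrite("pics/g.png",c[:,:,::-1])
```

```text
t 10.175 grasp rack [-0.13   0.255  0.187] world [0.515 0.028 0.187] tilt 17.99140037508325 q [ 0.263  0.23  -0.607  2.163  0.577  0.608 -2.679] F [ 0.244 -1.02  -0.096] w 0.07667252292169113 0.0
old_canister_mid side [([234.0, 204.5, 30.2, 38.2], 0.55)]
old_canister_mid top [([246.0, 168.8, 24.4, 21.7], 0.81)]
0.42243027687072754 [ 0.526 -0.156 -0.428] -24.535721029389407 [-0.043  0.092  0.   ]
new_canister_mid side [([205.1, 251.0, 34.8, 47.6], 0.86), ([170.4, 91.4, 134.4, 165.5], 0.58)]
new_canister_mid top [([191.3, 167.1, 20.1, 24.0], 0.47)]
2.221177577972412 [ 0.527  0.026 -0.252] -14.443371817259441 [-0.117  0.258  0.   ]
[-0.12  -0.018  0.506] [-0.002 -0.    -0.004]
```

View pics/g.png

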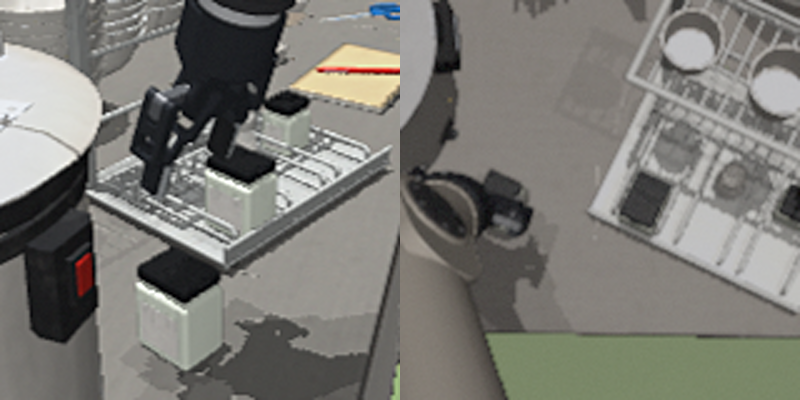

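The old canister stands at the lip (left (240,190), right (645,200); fit x=-43 mm). The gripper is over the fresh canister. Descending.

Request:
{"api": "apply_moves", "payload": {
  "rows": [
    [-0.04, -0.01, 0.12, 0, 0, 0],
    [-0.06, -0.01, 0.25, 0, 0, 0],
    [-0.06, -0.01, 0.25, 0, 0, 0]
  ]
}}

```text
clock: 10.85
tcp_pos: [0.5249, 0.0246, 0.1037]
orientation: [3.009, -0.526, 0.473]
contact_force: [0.9, -0.1, 1.5]
grip_width: 0.0768
gripper_force: 0.0
```

Run:
```python
from go import *
plan(np.array([.5267,.0274,.058]),np.radians(-19.5),18)
```

```text
t 10.85 grasp rack [-0.124  0.256  0.122] world [0.519 0.026 0.122] tilt 17.820906767787704 q [ 0.165  0.346 -0.511  2.207  0.79   0.502 -2.894] F [ 0.917 -0.114  1.457] w 0.07679069864034854 0.0
[-0.053 -0.013  0.251] [-0.001  0.002 -0.004]
```

j7 is near its limit, so I'll raise the tool and spin it half a turn about its axis (same grasp).

Request:
{"api": "apply_moves", "payload": {
  "rows": [
    [0, 0, -0.12, 0, 0, 0],
    [0.05, 0.01, -0.25, 0, 0, 0],
    [0.05, 0.01, -0.25, 0, 0, 0.1],
    [0.05, 0.01, -0.25, 0, 0, 0.1]
  ]
}}

```text
clock: 11.35
tcp_pos: [0.5189, 0.0254, 0.1707]
orientation: [2.982, -0.765, 0.491]
contact_force: [0.3, 0.1, 0.1]
grip_width: 0.0771
gripper_force: 0.0
```

Run:
```python
from go import *
```

```text
t 11.35 grasp rack [-0.13   0.254  0.189] world [0.513 0.027 0.189] tilt 18.185248815588867 q [ 0.247  0.221 -0.587  2.168  0.567  0.603 -2.828] F [0.29  0.108 0.076] w 0.0770738023086723 0.0
```

Request:
{"api": "apply_moves", "payload": {
  "rows": [
    [0, 0, 0, 0, 0, -0.11],
    [0, 0, 0, 0, 0, -0.22],
    [0, 0, 0, 0, 0, -0.33],
    [0, 0, 0, 0, 0, -0.44],
    [0, 0, 0, 0, 0, -0.55]
  ]
}}

```text
clock: 11.98
tcp_pos: [0.5182, 0.0258, 0.1692]
orientation: [2.909, 0.546, 0.409]
contact_force: [-1.2, -0.2, 0.2]
grip_width: 0.0769
gripper_force: 0.0
```

Request:
{"api": "apply_moves", "payload": {
  "rows": [
    [0, 0, 0, 0, 0, -0.11],
    [0, 0, 0, 0, 0, -0.22],
    [0, 0, 0, 0, 0, -0.33],
    [0, 0, 0, 0, 0, -0.44],
    [0, 0, 0, 0, 0, -0.55]
  ]
}}

```text
clock: 12.6
tcp_pos: [0.5182, 0.0257, 0.1692]
orientation: [2.344, 1.664, 0.267]
contact_force: [0.4, -0.4, 0.3]
grip_width: 0.0767
gripper_force: 0.0
```

Request:
{"api": "apply_moves", "payload": {
  "rows": [
    [0, 0, 0, 0, 0, -0.11],
    [0, 0, 0, 0, 0, -0.22],
    [0, 0, 0, 0, 0, -0.33],
    [0, 0, 0, 0, 0, -0.44],
    [0, 0, 0, 0, 0, -0.55]
  ]
}}

```text
clock: 13.22
tcp_pos: [0.5182, 0.0256, 0.1692]
orientation: [1.411, 2.455, 0.086]
contact_force: [0.6, -0.3, -0.5]
grip_width: 0.0767
gripper_force: 0.0
```

```bash
cat >> plan.py <<'E'
_t=tool
def tool(psi,th): return _t(psi,th)@np.diag([-1,-1,1])
E
python3 - <<'E'
from go import *
plan(np.array([.5267,.0274,.17]),np.radians(-19.5),18)
E
```

```text
t 13.225 grasp rack [-0.131  0.254  0.187] world [0.513 0.028 0.187] tilt 18.03762340845868 q [ 0.626  0.335 -1.04   2.15   0.786  0.716 -0.407] F [ 0.64  -0.251 -0.533] w 0.07665793825483655 0.0
[-0.011  0.032  0.082] [ 0.002 -0.    -0.448]
```

Request:
{"api": "apply_moves", "payload": {
  "rows": [
    [0, 0, 0, 0, 0, -0.11],
    [0, 0, 0, 0, 0, -0.22],
    [0, 0, 0, 0, 0, -0.33],
    [0, 0, 0, 0, 0, -0.44],
    [-0.01, 0.03, 0.08, 0, 0, -0.45]
  ]
}}

```text
clock: 13.85
tcp_pos: [0.532, 0.0252, 0.1529]
orientation: [0.478, 2.787, -0.071]
contact_force: [-0.4, 0.9, 0.1]
grip_width: 0.0768
gripper_force: 0.0
```

Run:
```python
from go import *
plan(np.array([.5267,.0274,.058]),np.radians(-19.5),18)
```

```text
t 13.85 grasp rack [-0.118  0.259  0.171] world [0.526 0.027 0.171] tilt 18.142795249800006 q [ 0.672  0.44  -1.125  2.134  0.93   0.772  0.186] F [-0.43   0.855  0.125] w 0.07681823995157046 0.0
[ 0.14 -0.    0.43] [ 0.002  0.002 -0.   ]
```

Request:
{"api": "apply_moves", "payload": {
  "rows": [
    [0.04, 0, 0.12, 0, 0, 0],
    [0.07, 0, 0.22, 0, 0, 0],
    [0.07, 0, 0.22, 0, 0, 0]
  ]
}}

```text
clock: 14.22
tcp_pos: [0.5309, 0.0254, 0.093]
orientation: [0.482, 2.792, -0.071]
contact_force: [0.1, 0.8, -0.7]
grip_width: 0.077
gripper_force: 0.0
```

Run:
```python
from go import *
plan(np.array([.5267,.0274,.058]),np.radians(-19.5),18)
```

```text
t 14.225 grasp rack [-0.119  0.259  0.111] world [0.525 0.027 0.111] tilt 17.860122856246775 q [ 0.558  0.527 -1.006  2.18   1.107  0.714  0.011] F [ 0.077  0.817 -0.663] w 0.07698132720169423 0.0
[0.06  0.001 0.204] [ 0.002 -0.002 -0.001]
```

Request:
{"api": "apply_moves", "payload": {
  "rows": [
    [0.03, 0, 0.1, 0, 0, 0],
    [0.06, 0, 0.195, 0, 0, 0],
    [0.06, 0, 0.195, 0, 0, 0]
  ]
}}

```text
clock: 14.6
tcp_pos: [0.5328, 0.0257, 0.0434]
orientation: [0.484, 2.789, -0.07]
contact_force: [-0.5, -0.3, -0.3]
grip_width: 0.0766
gripper_force: 0.0
```

Request:
{"api": "apply_moves", "payload": {
  "rows": [
    [0, 0, 0, 0, 0, 0],
    [0, 0, 0, 0, 0, 0],
    [0, 0, 0, 0, 0, 0],
    [0, 0, 0, 0, 0, 0],
    [0, 0, 0, 0, 0, 0]
  ],
  "claw": 0,
  "newtons": 40
}}

```text
clock: 15.22
tcp_pos: [0.5342, 0.0259, 0.0454]
orientation: [0.485, 2.784, -0.069]
contact_force: [-3.8, -0.0, 9.5]
grip_width: 0.0499
gripper_force: 39.3
```

Run:
```python
from go import *
```

```text
t 15.225 grasp rack [-0.117  0.261  0.063] world [0.529 0.028 0.063] tilt 18.231615948324944 q [ 0.475  0.607 -0.913  2.203  1.282  0.678 -0.155] F [-3.793 -0.02   9.538] w 0.0498796305917408 39.30383683706168
```

Flats are gripped (49.9 mm). With 18° of tilt the hand would pass too close to the shelf rod, so I'll regrasp at 25°.

Request:
{"api": "apply_moves", "payload": {
  "rows": [
    [0, 0, 0, 0, 0, 0],
    [0, 0, 0, 0, 0, 0],
    [0, 0, 0, 0, 0, 0]
  ],
  "claw": 0.9
}}

```text
clock: 15.6
tcp_pos: [0.5334, 0.0258, 0.0437]
orientation: [0.486, 2.787, -0.069]
contact_force: [0.1, 0.4, -0.1]
grip_width: 0.0768
gripper_force: 0.0
```

Run:
```python
from go import *
plan(np.array([.526,.028,.063]),np.radians(-19.5),25)
```

```text
t 15.6 grasp rack [-0.117  0.26   0.062] world [0.528 0.028 0.062] tilt 18.081291429185956 q [ 0.474  0.609 -0.911  2.203  1.284  0.677 -0.157] F [ 0.119  0.442 -0.12 ] w 0.07678022067855786 0.0
[-0.004 -0.001 -0.008] [ 0.003 -0.077 -0.004]
```

Request:
{"api": "apply_moves", "payload": {
  "rows": [
    [-0.004, 0, -0.008, 0, -0.04, 0],
    [-0.004, 0, -0.008, 0, -0.077, 0],
    [-0.004, 0, -0.008, 0, -0.077, 0]
  ]
}}

```text
clock: 15.98
tcp_pos: [0.5325, 0.0262, 0.0453]
orientation: [0.463, 2.671, -0.096]
contact_force: [0.0, -0.4, 0.2]
grip_width: 0.0767
gripper_force: 0.0
```

Request:
{"api": "apply_moves", "payload": {
  "rows": [
    [0, 0, 0, 0, 0, 0],
    [0, 0, 0, 0, 0, 0],
    [0, 0, 0, 0, 0, 0],
    [0, 0, 0, 0, 0, 0],
    [0, 0, 0, 0, 0, 0]
  ],
  "claw": 0,
  "newtons": 45
}}

```text
clock: 16.6
tcp_pos: [0.5341, 0.0257, 0.0463]
orientation: [0.467, 2.668, -0.095]
contact_force: [-2.6, 0.7, 6.1]
grip_width: 0.0498
gripper_force: 44.5
```

Run:
```python
from go import *
f=plan(g+[0,0,.12],np.radians(-19.5),25)
f=plan(w((-.06,.16,.185)),V[2]*.5+.5*np.radians(-19.5),25,f)
f=plan(w((-.03,.09,.185)),V[2],25,f)
f=plan(w((.026,.09,.180)),V[2],25,f)
```

```text
t 16.6 grasp rack [-0.119  0.261  0.063] world [0.527 0.028 0.063] tilt 25.026095714789438 q [ 0.402  0.581 -0.866  2.278  1.528  0.681 -0.437] F [-2.646  0.674  6.125] w 0.04984160095691125 44.458128447513445
[-0.203  0.003 -0.435] [ 0.002  0.    -0.004]
[-0.184 -0.422  0.079] [0.012 0.    0.025]
[-0.098 -0.286  0.046] [ 0.012 -0.     0.025]
[-0.195  0.     0.113] [0. 0. 0.]
```

Request:
{"api": "apply_moves", "payload": {
  "rows": [
    [-0.04, 0, -0.08, 0, 0, 0],
    [-0.09, 0, -0.19, 0, 0, 0],
    [-0.14, 0, -0.31, 0, 0, 0],
    [-0.2, 0, -0.435, 0, 0, 0],
    [-0.2, 0, -0.435, 0, 0, 0]
  ]
}}

```text
clock: 17.23
tcp_pos: [0.5344, 0.0253, 0.1678]
orientation: [0.468, 2.664, -0.094]
contact_force: [0.8, -1.1, -2.4]
grip_width: 0.0498
gripper_force: 47.1
```

Run:
```python
from go import *
f=plan(w((-.06,.16,.185)),V[2]*.5+.5*np.radians(-19.5),25)
f=plan(w((-.03,.09,.185)),V[2],25,f)
```

```text
t 17.225 grasp rack [-0.118  0.26   0.185] world [0.527 0.028 0.185] tilt 25.22600973996909 q [ 0.581  0.329 -1.026  2.201  1.025  0.668  0.046] F [ 0.848 -1.079 -2.411] w 0.049797055680632404 47.14548243500758
[-0.183 -0.42   0.083] [0.015 0.002 0.019]
[-0.098 -0.286  0.046] [ 0.012 -0.     0.025]
```

Request:
{"api": "apply_moves", "payload": {
  "rows": [
    [-0.04, -0.09, 0.02, 0, 0, 0],
    [-0.09, -0.2, 0.04, 0.01, 0, 0.01],
    [-0.14, -0.32, 0.06, 0.01, 0, 0.02],
    [-0.183, -0.42, 0.083, 0.015, 0, 0.02],
    [-0.183, -0.42, 0.083, 0.015, 0, 0.02]
  ]
}}

```text
clock: 17.85
tcp_pos: [0.5433, -0.0935, 0.1633]
orientation: [0.522, 2.664, -0.119]
contact_force: [0.4, 0.7, -2.4]
grip_width: 0.0498
gripper_force: 47.1
```

Run:
```python
from go import *
f=plan(w((-.03,.09,.185)),V[2],25)
```

```text
t 17.85 grasp rack [-0.061  0.156  0.181] world [ 0.536 -0.09   0.181] tilt 24.800817232190028 q [ 0.805  0.341 -0.978  2.186  0.993  0.58   0.286] F [ 0.401  0.693 -2.43 ] w 0.049776609720028765 47.10535162885208
[-0.111 -0.271  0.032] [ 0.008 -0.002  0.023]
```

Request:
{"api": "apply_moves", "payload": {
  "rows": [
    [-0.03, -0.08, 0.01, 0, 0, 0.01],
    [-0.07, -0.17, 0.02, 0, 0, 0.02],
    [-0.11, -0.27, 0.032, 0.008, 0, 0.023],
    [-0.11, -0.27, 0.032, 0.008, 0, 0.023]
  ]
}}

```text
clock: 18.35
tcp_pos: [0.5448, -0.1651, 0.1685]
orientation: [0.572, 2.653, -0.124]
contact_force: [-0.6, 0.7, -2.3]
grip_width: 0.0496
gripper_force: 47.1
```

Run:
```python
from go import *
from fit import fitbox
ps={k:r.grab_frame(k) for k in("side","top")}
f=plan(w((.028,.09,.180)),V[2],25)
f=plan(w((.028,.09,.08)),V[2],25,f)
ms=[]
for k,p in ps.items():
    l=r.outline_of(p,"new_canister_mid"); print(k,[(q["rect"],round(q["conf"],2)) for q in l[:2]])
a=ps["side"]["pixels"][100:260,160:320];b=ps["top"]["pixels"][100:260,190:350]
c=np.hstack([cv2.resize(k,(400,400),interpolation=cv2.INTER_CUBIC) for k in(a,b)])
cv2.imwrite("pics/h.png",c[:,:,::-1])
```

```text
t 18.35 grasp rack [-0.03   0.092  0.186] world [ 0.537 -0.162  0.186] tilt 24.867442641030443 q [ 0.949  0.355 -0.968  2.151  0.942  0.547  0.45 ] F [-0.617  0.731 -2.31 ] w 0.04963019662095101 47.10013606294524
[-0.203 -0.019  0.121] [ 0.003 -0.001  0.003]
[0.169 0.    0.363] [0. 0. 0.]
side [([228.4, 170.0, 29.1, 40.0], 0.75), ([172.2, 93.4, 132.8, 163.6], 0.32)]
top [([251.4, 157.7, 20.8, 11.3], 0.67)]
```

View pics/h.png

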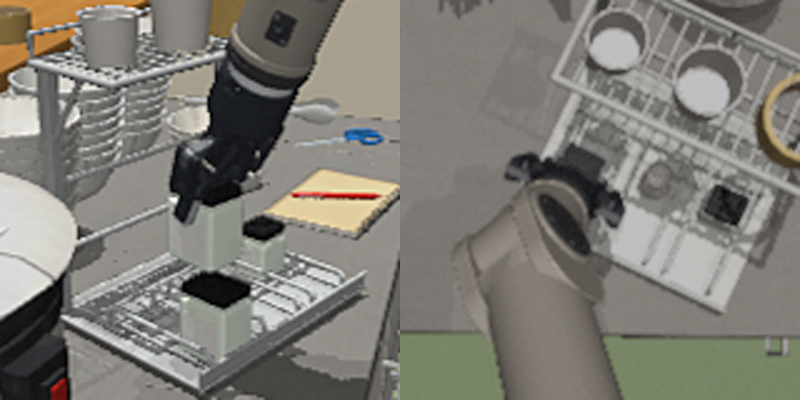

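The tenth picture shows the fresh canister upright in the gripper at (205,230), above and behind the old one at (215,315). Next I move back under the shelf.

Request:
{"api": "apply_moves", "payload": {
  "rows": [
    [-0.05, -0.005, 0.04, 0, 0, 0],
    [-0.1, -0.01, 0.07, 0, 0, 0],
    [-0.15, -0.01, 0.1, 0, 0, 0],
    [-0.203, -0.01, 0.131, 0, 0, 0],
    [-0.203, -0.01, 0.131, 0, 0, 0]
  ]
}}

```text
clock: 19.18
tcp_pos: [0.6004, -0.1909, 0.1614]
orientation: [0.568, 2.652, -0.122]
contact_force: [0.4, 0.3, -2.9]
grip_width: 0.0496
gripper_force: 47.1
```

Run:
```python
from go import *
f=plan(w((.029,.0905,.12)),V[2],25)
f=plan(w((.029,.0905,.085)),V[2],25,f)
```

```text
t 19.175 grasp rack [0.031 0.091 0.179] world [ 0.593 -0.188  0.179] tilt 24.99939068438322 q [ 0.899  0.464 -0.919  2.031  0.991  0.595  0.475] F [ 0.419  0.271 -2.898] w 0.04959053211029964 47.111576208262704
[ 0.107 -0.004  0.209] [ 0.003 -0.     0.002]
[0.059 0.    0.127] [0. 0. 0.]
```

Request:
{"api": "apply_moves", "payload": {
  "rows": [
    [0.035, 0, 0.07, 0, 0, 0],
    [0.07, 0, 0.14, 0, 0, 0],
    [0.107, 0, 0.209, 0, 0, 0],
    [0.107, 0, 0.209, 0, 0, 0.002]
  ]
}}

```text
clock: 19.68
tcp_pos: [0.5959, -0.1889, 0.1015]
orientation: [0.571, 2.654, -0.122]
contact_force: [-0.9, 0.5, -1.0]
grip_width: 0.0499
gripper_force: 47.1
```

Run:
```python
from go import *
f=plan(w((.029,.0905,.1)),V[2],25)
f=plan(w((.029,.0905,.085)),V[2],25,f)
p=r.grab_frame("side")
for t in("new_canister_mid","old_canister_mid"):
    print(t,[(np.array(q["point"]),round(q["conf"],2)) for q in r.landmark_of(p,t)[:2]])
print(proj(p,w((.029,.0905,.099))),proj(p,w((-.043,.09,.056))))
```

```text
t 19.675 grasp rack [0.026 0.091 0.119] world [ 0.589 -0.186  0.119] tilt 24.819713703215083 q [ 0.798  0.531 -0.802  2.083  1.192  0.522  0.271] F [-0.889  0.507 -0.953] w 0.04990813853575226 47.1098269399954
[ 0.021 -0.004  0.073] [ 0.002 -0.002  0.001]
[0.025 0.    0.054] [0. 0. 0.]
new_canister_mid [(array([227.1, 203.4]), 0.56)]
old_canister_mid [(array([250.7, 224.5]), 0.94)]
[225.263 203.557] [245.321 226.208]
```

Request:
{"api": "apply_moves", "payload": {
  "rows": [
    [0.008, -0.003, 0.03, 0, 0, 0],
    [0.016, -0.003, 0.055, 0, 0, 0],
    [0.026, -0.003, 0.082, 0, 0, 0],
    [0.035, -0.003, 0.109, 0, 0, 0],
    [0.035, -0.003, 0.109, 0, 0, 0]
  ]
}}

```text
clock: 20.45
tcp_pos: [0.5999, -0.1913, 0.0736]
orientation: [0.571, 2.653, -0.122]
contact_force: [0.0, 0.6, -1.9]
grip_width: 0.0498
gripper_force: 47.1
```

Run:
```python
from go import *
f=plan(w((.03,.0905,.078)),V[2],25)
```

```text
t 20.45 grasp rack [0.031 0.091 0.091] world [ 0.593 -0.188  0.091] tilt 24.916058844731904 q [ 0.756  0.576 -0.75   2.089  1.304  0.499  0.168] F [ 0.027  0.584 -1.894] w 0.04983857770404277 47.0998211967526
[ 0.024 -0.002  0.045] [ 0.002 -0.001  0.001]
```

Between the wires with no lateral force. Lowering to the floor.

Request:
{"api": "apply_moves", "payload": {
  "rows": [
    [0.006, 0, 0.012, 0, 0, 0],
    [0.012, 0, 0.024, 0, 0, 0],
    [0.018, 0, 0.036, 0, 0, 0],
    [0.023, 0, 0.046, 0, 0, 0],
    [0.023, 0, 0.046, 0, 0, 0]
  ]
}}

```text
clock: 21.08
tcp_pos: [0.5998, -0.1912, 0.0614]
orientation: [0.571, 2.652, -0.122]
contact_force: [0.0, -0.8, -1.9]
grip_width: 0.0495
gripper_force: 47.1
```

Run:
```python
from go import *
```

```text
t 21.075 grasp rack [0.031 0.091 0.079] world [ 0.592 -0.188  0.079] tilt 24.967738408654675 q [ 0.739  0.594 -0.73   2.095  1.36   0.49   0.114] F [ 0.033 -0.843 -1.89 ] w 0.049532004746249324 47.11666550952941
```

Still hanging, so down in 1 mm steps.

Request:
{"api": "apply_moves", "payload": {
  "rows": [
    [0.002, 0, 0.004, 0, 0, 0],
    [0.003, 0, 0.007, 0, 0, 0],
    [0.003, 0, 0.007, 0, 0, 0]
  ]
}}

```text
clock: 21.45
tcp_pos: [0.6003, -0.1913, 0.0603]
orientation: [0.571, 2.65, -0.123]
contact_force: [-2.4, 0.2, 3.3]
grip_width: 0.0499
gripper_force: 47.9
```

Request:
{"api": "apply_moves", "payload": {
  "rows": [
    [0.002, 0, 0.004, 0, 0, 0],
    [0.002, 0, 0.004, 0, 0, 0]
  ]
}}

```text
clock: 21.7
tcp_pos: [0.6005, -0.1913, 0.0602]
orientation: [0.57, 2.649, -0.124]
contact_force: [-8.7, 1.9, 14.6]
grip_width: 0.0497
gripper_force: 49.3
```

Floor contact. Easing off and releasing.

Request:
{"api": "apply_moves", "payload": {
  "rows": [
    [-0.002, 0, -0.004, 0, 0, 0],
    [-0.002, 0, -0.004, 0, 0, 0]
  ]
}}

```text
clock: 21.95
tcp_pos: [0.6004, -0.1913, 0.0603]
orientation: [0.571, 2.65, -0.122]
contact_force: [-2.4, 1.7, 5.0]
grip_width: 0.0494
gripper_force: 48.2
```

Request:
{"api": "apply_moves", "payload": {
  "rows": [
    [0, 0, 0, 0, 0, 0],
    [0, 0, 0, 0, 0, 0],
    [0, 0, 0, 0, 0, 0],
    [0, 0, 0, 0, 0, 0]
  ],
  "claw": 0.85
}}

```text
clock: 22.45
tcp_pos: [0.6, -0.1913, 0.0597]
orientation: [0.571, 2.651, -0.122]
contact_force: [-0.4, 0.6, 0.6]
grip_width: 0.0727
gripper_force: 0.0
```

Run:
```python
from go import *
f=plan(w((-.035,.0905,.205)),V[2],25)
```

```text
t 22.45 grasp rack [0.031 0.091 0.077] world [ 0.593 -0.188  0.077] tilt 24.983635069933793 q [ 0.737  0.597 -0.728  2.095  1.368  0.489  0.107] F [-0.447  0.608  0.63 ] w 0.07274717931670739 0.0
[ 0.022  0.001 -0.576] [ 0.002 -0.     0.   ]
```

Request:
{"api": "apply_moves", "payload": {
  "rows": [
    [0, 0, -0.08, 0, 0, 0],
    [0, 0, -0.2, 0, 0, 0],
    [0, 0, -0.35, 0, 0, 0],
    [0, 0, -0.5, 0, 0, 0],
    [0, 0, -0.57, 0, 0, 0]
  ]
}}

```text
clock: 23.08
tcp_pos: [0.545, -0.1666, 0.1907]
orientation: [0.57, 2.649, -0.124]
contact_force: [-0.5, -0.2, 1.1]
grip_width: 0.0724
gripper_force: 0.0
```

Request:
{"api": "apply_moves", "payload": {
  "rows": [
    [-0.05, -0.15, -0.05, 0, 0, 0],
    [0.0, -0.3, -0.1, 0, 0, 0],
    [0.0, -0.5, -0.12, 0, 0, 0],
    [0.0, -0.7, -0.12, 0, 0, 0],
    [0, -0.7, -0.12, 0, 0, 0]
  ]
}}

```text
clock: 23.7
tcp_pos: [0.4585, -0.3261, 0.215]
orientation: [0.583, 2.65, -0.125]
contact_force: [0.9, -0.1, 0.2]
grip_width: 0.0723
gripper_force: 0.0
```

Run:
```python
from go import *
from fit import fitbox
ps={k:r.grab_frame(k) for k in("side","top")}
tr={"new_canister_mid":w((.031,.09,.056)),"old_canister_mid":w((-.043,.09,.056)),"small_canister_mid":None,"lane_salt_mid":None,"timer_mid":None}
for t,X in tr.items():
    for k,p in ps.items():
        print(t,k,[(np.array(q["point"]),round(q["conf"],2)) for q in r.landmark_of(p,t)[:2]],proj(p,X) if X is not None else "")
    if X is not None:
        ms=[(p,l[0]["pixels"].astype(np.float32)) for p in ps.values() if (l:=r.outline_of(p,t)) and l[0]["conf"]>.4]
        if ms:
            q=fitbox(ms,X[:2],.014,[V[2]])[0]; print("fit",len(ms),q[0],np.degrees(q[1][2]),inv(np.array([*q[1][:2],0])))
```

```text
t 23.7 grasp rack [-0.042 -0.09   0.232] world [ 0.451 -0.323  0.232] tilt 24.922419241757737 q [ 1.551  0.315 -1.155  2.111  0.56   0.516  1.178] F [ 0.893 -0.119  0.162] w 0.07226663490476401 0.0
new_canister_mid side [(array([228.3, 216.7]), 0.6)] [225.073 217.215]
new_canister_mid top [(array([267.3, 160.1]), 0.88)] [267.294 159.932]
fit 2 0.4393821358680725 -25.85389359670456 [0.032 0.093 0.   ]
old_canister_mid side [(array([246.8, 225.5]), 0.67)] [245.321 226.208]
old_canister_mid top [(array([259.8, 178.5]), 0.83)] [257.46  180.778]
fit 2 0.4520927667617798 -20.950453783971746 [-0.045  0.091  0.   ]
small_canister_mid side [(array([266.7, 198. ]), 0.55)] 
small_canister_mid top [(array([317.1, 185. ]), 0.72)] 
lane_salt_mid side [(array([247. , 206.6]), 0.73)] 
lane_salt_mid top [(array([289.4, 171.1]), 0.63)] 
timer_mid side [(array([260.1, 328.6]), 0.95), (array([246.3, 223.9]), 0.6)] 
timer_mid top [(array([168.9, 218.4]), 0.85), (array([281.7, 202.1]), 0.68)]
```

```bash
python3 -c "
from bench import r
print(r.hand_in())"
```

```text
the job is handed in; nothing more can be done
None
```

I handed the job in at about 24 s: the older canister stands against the front lip of the left lane, and the fresh one stands flat on the lane floor directly behind it (about 76 mm between centres in the last images), both released; I saw no sign that the other stock or timer moved, and no verdict came back.

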